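# Grade the marbles: free the scoop, fill the hopper, flip the gate toggle

### The arm

A 6-joint arm with a two-finger parallel gripper is mounted at the origin on the work surface. World frame = base frame: x ahead of the robot, y to its left, z up, the work surface at z = 0. Lengths are in m, angles in degrees, forces in N, time in s.
With the tool pointing down it reaches from about 0.3 to 0.75 m from the base axis. Payload 8.5 kg.
Tool frame: the origin (TCP) lies at the very end of the fingers, on their centre line; the grasp point (between the pads) lies 19 mm behind it; z points along the fingers, y is the line along which they close (so a half turn about z gives the same grasp; the last joint's range is limited). The gripper opens to 85 mm and grips with 20 to 120 N. Pads are 22 mm wide; open, the fingers measure 114 mm over their backs; the gripper's body (76 mm by 85 mm) begins 54 mm behind the grasp point. The pads swing forward as they close: fully open they stand 13 mm farther back than shut.
Start: joints at [-81.377, 21.807, 74.336, -0, 83.858, -12.336], TCP at [0.197, -0.514, 0.231] pointing down, gripper open.
Joint ranges: [-178.18, 178.18], [-50.72, 133.34], [12.68, 142.11], [-81.47, 261.47], [9.98, 163.14], [-165.26, 165.26]. Speed limits (degrees/s): [136.94, 136.94, 180, 180, 180, 180].

### API

Orientations are given as a 3x3 rotation matrix whose columns are the frame's x, y, z axes.
In Python, from rig import env, imaging gives the robot as it stands. The module is installed in compiled form; this text tells all that it offers.
- The arm moves only by the tool arm_command, never from a script. Its arguments are lists of equal length, an entry for each row: "turn": the turn, a rotation vector about the tool's x, y, z in units of 5 degrees (1.0 is 5 degrees), a list of three; "xyz": the shift along the tool's x, y, z in units of 50 mm (1.0 is 50 mm), a list of three; "claw": the finger opening in mm, from 0 to 85.4. A call has 1 to 12 rows; each row shifts and turns the commanded pose from where the row before left it, along the tool's axes as they then stand; what a row does not reach is not made up. A row lasts 1/10 s, in which the tool goes at most 50 mm and 8.59 degrees, less where a joint would pass 70% of its speed; a pose out of reach is approached as far as the arm can. A call is refused whole if a number of a shift passes 1 or a number of a turn 1, either way. A call with a gripper value outside its range is refused whole. The fingers move at their own pace and stop on an object; "squeeze" is the grip in N (left out, the last holds). Time passes only in rows, so rows that do not move let the fingers close. It gives the time, the measured TCP pose, the force, the opening and the grip force at its end, in the units of the state.
- env.observe(): the state, without advancing time (a new reading comes with each control period).
- imaging.get_image(name): name is "scene" or "top" or "wrist"; returns (picture, depth): 384x512x3 uint8, blue, green, red; 384x512 float32, m along the optical axis (not along the pixel's ray), 0 where there is no reading.
- imaging.camera_info(name): a dict with "camera_matrix" (3x3 intrinsics, pixels), "k1" (the pictures are not rectified: a ray, as slopes to the right and down, at radius r is drawn at 1 + k1 r^2 times it, then the intrinsics apply), "rvec" (rotation vector, rad) and "tvec" (3), from world to camera coordinates, as OpenCV has them. Camera axes: x right, y down, z forward; pixel columns grow to the right and rows downward; lengths in m; the calibration is good to about 2 mm. A picture is of the moment at which its call begins: read the wrist's pose just before it. camera_info takes no time and is no camera call; for the wrist camera it gives the pose at the moment of the call.
- env.close_job(): hands the job in; it is judged then, once.
The state is a dict: "time_s": time; "q": joint angles; "qvel": joint speeds; "joint_efforts": joint torques, N m; "position": TCP position; "tool_rot": TCP orientation; "ft_force": force on the tool from outside, world axes, zero at the start; "wrist_torque": the same for the moment, N m; "grip_width": finger opening in m; "gripper_force": force on a finger pad.
Only numpy, scipy, OpenCV 4.12 (cv2) and the standard library are available. Lean on these libraries where they do the work, as an engineer would, in place of code of your own. Each camera call takes 0.05 s, during which the arm holds its last target. There are 200 camera calls.

### The job

Draw the orange scoop of marbles out from under the wooden shelf by its spout end, set it down on the table with its handle well clear of the shelf and let go; then take it up by its black handle, tip all three marbles into the hopper of the marble grader while the gate is still shut, and put the empty scoop back down upright on the table. Only then flip the grader's toggle bat past its centre so that it snaps to the other side and drops the red gate, so each marble runs down and lodges in the pocket of its size. Leave the other things on the table where they are.

Things in the scene. Friction and masses are not known exactly. Their poses are not given: they have to be found in the camera images.
- sorter: The marble grader, fixed: a wooden V trough (45 degree walls) running along its +y and falling 16 degrees that way; hopper at its head, then yellow, green, blue steps. Origin on the table under the hopper's middle, z up. Base plate 110 (x) by 265 (y -55 to 210). Black switch box, 84 by 40, 92 high, at x 0, y -100, with the toggle bat on top.
- hopper (a point): Bottom of the V at the middle of the hopper (plain wood), 82 above the table, x 0, y 0 in the sorter's frame. Hopper mouth x -50 to 50, y -30 to 58. Rim on the open +x side 130 high at y 14 (143 at its -y end, 117 at the gate); splash board on the -x side up to 168 high; end wall at -y up to 146; the gate closes +y.
- toggle (a joint): Bat angle (rad), 0 to 0.9, upright at 0.45. Rests at 0 (off: leans 0.45 rad to the sorter's -x, gate shut); once pushed past upright it snaps by itself to 0.9 (on: leans to +x, gate dropped). The mechanism drives it away from upright, 0.05 to 0.07 N m at either stop, so about 2 N near the tip starts it.
- bat_tip (a point): Top of the toggle bat: a steel rod 8 mm thick with a red ball 12 mm across at its end; this point lies 42 mm from the pivot along the bat.
- bat_pivot (a point): Pivot of the bat on top of the switch box, 94 mm above the table; the bat swings in the sorter's x-z plane. About 50 mm of free space lies between it and the hopper's end wall.
- gate (a joint): Travel of the red gate (m): 0 shut (standing across the trough), 0.047 dropped out of the way; driven only by the toggle.
- pocket_small (a point): Floor middle of the pocket under the yellow step (slot 22.5 wide, sorter y 50 to 95), for the small marble.
- pocket_middle (a point): Floor middle of the pocket under the green step (slot 29.5 wide, sorter y 95 to 145), for the middle marble.
- pocket_large (a point): Floor middle of the pocket under the blue step (slot 40 wide, sorter y 145 to 200), for the large marble.
- scoop: Orange open scoop, about 0.12 kg; origin on its underside at the channel's middle, z up, spout towards -x, handle towards +x. Channel 110 long, 48 wide outside, 40 inside, walls 45 high. Its floor rises 12 degrees towards the open spout, so the marbles stay at the handle end until the spout is tipped down well beyond that (35 degrees empties it).
- handle_grip (a point): Grip point of the black upright handle plate behind the scoop: 12 thick (y), 50 long (x 55 to 105), from 12 to 48 above the scoop's underside; this point at x 80, height 34. It starts under the shelf.
- front_grip (a point): Place to take the scoop across its 48 mm width near the spout: x -35, height 28.
- spout_lip (a point): Middle of the open spout's floor edge: x -55, height 28; the side walls go down to the underside there too.
- riser: Dark wooden shelf (riser), fixed: board 160 (x) by 280 (y), underside 62, top 74 above the table, end panels at y = +-134 mm; origin on the table under its middle. Its open front edge is at x = -80 in its frame, and the scoop's spout end sticks out of it towards -x.
- marble_small_center (a point): Centre of the yellow marble, 20 mm across, 12 g.
- marble_middle_center (a point): Centre of the green marble, 27 mm across, 26 g.
- marble_large_center (a point): Centre of the blue marble, 34 mm across, 52 g.
- tumbler: Glass tumbler, 72 across, 95 high, bystander; origin at its foot.
- bowl: Red bowl, 116 across, 50 high, bystander; origin at its foot.
- coaster: Aluminium coaster, 94 across, 5 thick, bystander; origin at its underside.
- remote: Black remote control, 45 by 150 by 18, bystander; origin at its underside.
- bin: White mini bin with a grey top and flap, 130 across, 188 high, bystander; origin at its foot.
- chess_box: Wooden chess box 100 by 200 by 44 lying on top of the shelf, bystander; origin at its underside.
- scoop_handle: The scoop's black handle plate (part of the scoop), origin at its centre.
Things that resemble listed ones, but are neither listed nor needed, are in the scene too. Of the things like the scoop, leave any that is yellow; of the rest the smaller one is meant.

How it is judged (in metres and radians):
On the way, in this order (a step that is already met when the one before it is completed fails the run):
1. the scoop, marbles in it, stands on the table let go, its handle clear of the shelf (height (world z) of scoop between -0.005 and 0.008 m and angle between scoop's own z axis and vertical below 0.12 rad and linear speed of scoop below 0.03 m/s and contact force between scoop and the fingers below 0.1 N and x of handle_grip in the frame of riser below -0.105 m and distance between each of marble_small_center, marble_middle_center, marble_large_center and scoop below 0.08 m), for 0.2 s.
2. the scoop is lifted by its black handle (height (world z) of scoop above 0.04 m and contact force between scoop_handle and the fingers above 1 N), for 0.2 s.
3. all three marbles lie in the hopper, the toggle still off and the gate shut (x of marble_small_center in the frame of sorter between -0.05 and 0.05 m and y of marble_small_center in the frame of sorter between -0.05 and 0.065 m and z of marble_small_center in the frame of sorter between 0.075 and 0.145 m and x of marble_middle_center in the frame of sorter between -0.05 and 0.05 m and y of marble_middle_center in the frame of sorter between -0.05 and 0.065 m and z of marble_middle_center in the frame of sorter between 0.075 and 0.145 m and x of marble_large_center in the frame of sorter between -0.05 and 0.05 m and y of marble_large_center in the frame of sorter between -0.05 and 0.065 m and z of marble_large_center in the frame of sorter between 0.075 and 0.145 m and value of joint toggle below 0.15 rad), for 0.3 s.
4. the emptied scoop stands upright on the table, let go, the toggle still off (height (world z) of scoop between -0.005 and 0.008 m and angle between scoop's own z axis and vertical below 0.12 rad and linear speed of scoop below 0.03 m/s and contact force between scoop and the fingers below 0.1 N and value of joint toggle below 0.15 rad), for 0.2 s.
5. the toggle bat has snapped over to on (value of joint toggle above 0.75 rad), for 0.2 s.
At the end, for the whole second after the job is handed in: Each marble lies in the pocket of its size under its coloured step, the toggle has snapped over to on (past 0.75 rad), and the scoop stands upright (within 0.12 rad) on the table, let go and at rest (x of marble_small_center in the frame of sorter between -0.03 and 0.03 m and y of marble_small_center in the frame of sorter between 0.05 and 0.088 m and z of marble_small_center in the frame of sorter between 0.01 and 0.062 m and x of marble_middle_center in the frame of sorter between -0.03 and 0.03 m and y of marble_middle_center in the frame of sorter between 0.097 and 0.133 m and z of marble_middle_center in the frame of sorter between 0.01 and 0.052 m and x of marble_large_center in the frame of sorter between -0.03 and 0.03 m and y of marble_large_center in the frame of sorter between 0.153 and 0.19 m and z of marble_large_center in the frame of sorter between 0.01 and 0.055 m and value of joint toggle above 0.75 rad and height (world z) of scoop between -0.005 and 0.008 m and angle between scoop's own z axis and vertical below 0.12 rad and linear speed of scoop below 0.03 m/s and contact force between scoop and the fingers below 0.1 N); the robot touches nothing.
It fails at once if the tumbler, bowl, coaster, remote, bin or chess box is moved more than 30 mm (distance of any of tumbler, bowl, coaster, remote, bin, chess_box from where it was at the start of the episode above 0.03 m).
It fails at once if the tumbler is knocked over (angle between tumbler's own z axis and vertical above 0.5 rad).
It also fails if it takes over 72 s, if anything falls off the work surface, if the arm or the gripper's body presses on something with over 40 N, if the wrist force passes 120 N, or if a joint passes its speed limit or range.

## Working session

There is one attempt and no reset: what is moved stays moved. The work goes in short steps, Python scripts to look and compute and a tool call to move; the robot and the scene stay as the last step left them, time stands still between calls to the robot, and variables do not carry over. Pictures are saved under pics/ and viewed, at most 10 in all, crops included, and the job is handed in when it is done.

Besides the shell and the picture viewer there is one more tool, called after "Request:" by a JSON object that holds its "op" and its "data", one argument or row to a line. arm_command: Moves the arm, as the interface text tells. Its arguments: {"type":"object","properties":{"turn":{"type":"array"},"xyz":{"type":"array"},"claw":{"type":"array"},"squeeze":{"type":"number"}},"required":["turn","xyz","claw"]}

```bash
mkdir -p pics
cat > h.py <<'E'
import numpy as np, cv2
from rig import env, imaging
def grab(name):
    info=imaging.camera_info(name); im,d=imaging.get_image(name); return im,d,info
def world(info,d,u,v):
    """u,v arrays -> world points using depth"""
    K=np.array(info["camera_matrix"]);u=np.atleast_1d(u).astype(float);v=np.atleast_1d(v).astype(float)
    xd=(u-K[0,2])/K[0,0]; yd=(v-K[1,2])/K[1,1]; x,y=xd.copy(),yd.copy()
    for _ in range(20):
        s=1+info["k1"]*(x*x+y*y); x,y=xd/s,yd/s
    z=d[v.astype(int),u.astype(int)]
    R=cv2.Rodrigues(np.array(info["rvec"],float))[0]; t=np.array(info["tvec"],float).ravel()
    return (np.stack([x*z,y*z,z],1)-t)@R
def full(info,d):
    v,u=np.mgrid[:384,:512]; return world(info,d,u.ravel(),v.ravel()).reshape(384,512,3)
E
python3 - <<'E'
from h import *
s=env.observe(); print(s['time_s'],s['position'],s['tool_rot'])
a,d,i=grab("top"); b,e,j=grab("scene")
cv2.imwrite("pics/top.png",a);cv2.imwrite("pics/scene.png",b)
np.savez("first.npz",a=a,d=d,b=b,e=e,pt=full(i,d),ps=full(j,e))
E
```

```text
0.0 [ 0.19668954 -0.51330115  0.2307058 ] [[ 9.33849621e-01  3.57665829e-01 -2.01740682e-04]
 [ 3.57665721e-01 -9.33848499e-01  1.48737537e-03]
 [ 3.43588111e-04 -1.46114065e-03 -9.99998874e-01]]
```

View pics/top.png

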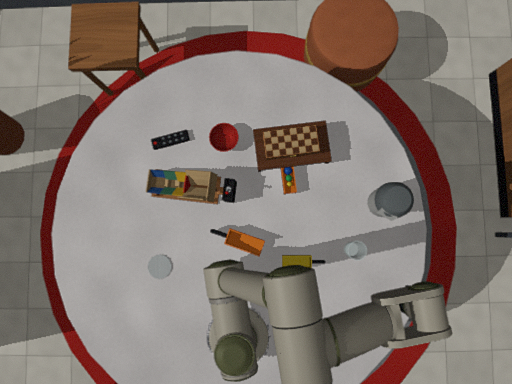

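View pics/scene.png

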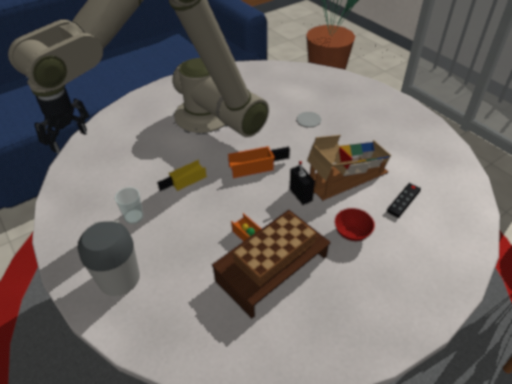

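```bash
cat > m.py <<'E'
from h import *
f=np.load("first.npz")
hsv=cv2.cvtColor(f['a'],cv2.COLOR_BGR2HSV);hs2=cv2.cvtColor(f['b'],cv2.COLOR_BGR2HSV)
c=[cv2.resize(f['a'][110:260,140:340],(800,600),interpolation=cv2.INTER_CUBIC)]
cv2.imwrite("pics/crop.png",c[0])
def q(name,P,H,box,hr,smin=120,vmin=60,zmin=-1):
    u0,v0,u1,v1=box; h=H[v0:v1,u0:u1].astype(int);p=P[v0:v1,u0:u1]
    m=(h[...,0]>=hr[0])&(h[...,0]<=hr[1])&(h[...,1]>=smin)&(h[...,2]>=vmin)&(p[...,2]>zmin)
    x=p[m]; print(name,m.sum(),"mean",x.mean(0).round(3),"min",x.min(0).round(3),"max",x.max(0).round(3))
    r=cv2.minAreaRect(x[:,:2].astype(np.float32)*1000);print("   rect mm",np.round(r[0],1),np.round(r[1],1),round(r[2],1))
q("scoop top",f['pt'],hsv,(275,165,305,200),(5,18))
q("scoop scn",f['ps'],hs2,(225,210,268,245),(5,18))
q("bigscoop",f['pt'],hsv,(215,225,270,260),(5,18))
q("riser+box",f['pt'],hsv,(245,115,335,175),(0,30),0,0,.05)
q("sorter",f['pt'],hsv,(140,160,226,208),(0,179),0,0,.07)
q("switch",f['pt'],hsv,(221,174,240,205),(0,179),0,0,.06)
q("bat red top",f['pt'],hsv,(222,174,240,205),(0,4),150,80,.06)
q("bat red scn",f['ps'],hs2,(290,152,312,180),(0,6),120,60,.09)
E
python3 m.py
```

```text
scoop top 266 mean [ 0.594 -0.198  0.041] min [ 0.409 -0.233 -0.005] max [ 0.649 -0.104  1.425]
   rect mm [ 526.  -175.6] [ 97.4 256.6] 79.1
scoop scn 537 mean [ 0.623 -0.217  0.063] min [ 0.527 -0.636  0.001] max [ 1.266 -0.172  1.013]
   rect mm [ 917.6 -382.2] [ 95.3 857.1] 60.3
bigscoop 625 mean [ 0.359 -0.028  0.034] min [ 0.311 -0.104  0.001] max [0.412 0.043 1.425]
   rect mm [361.3 -30.1] [146.1  99.1] 88.7
riser+box 3125 mean [ 0.712 -0.211  0.108] min [ 0.409 -0.36   0.062] max [ 0.817 -0.068  1.425]
   rect mm [ 613.  -224.1] [381.6 280.7] 5.7
sorter 1351 mean [0.571 0.154 0.117] min [ 0.409 -0.104  0.07 ] max [0.638 0.342 1.425]
   rect mm [551.3 104.6] [484.5 139.4] 71.7
switch 269 mean [0.552 0.024 0.103] min [ 0.409 -0.104  0.061] max [0.597 0.049 1.425]
   rect mm [490.5 -12. ] [232.6  76.7] 30.1
bat red top 5 mean [0.539 0.031 0.132] min [0.537 0.026 0.13 ] max [0.54  0.034 0.135]
   rect mm [538.4  29.9] [7.5 3.6] 86.6
bat red scn 1 mean [0.543 0.026 0.131] min [0.543 0.026 0.131] max [0.543 0.026 0.131]
   rect mm [543.2  26. ] [0. 0.] 0.0
```

View pics/crop.png

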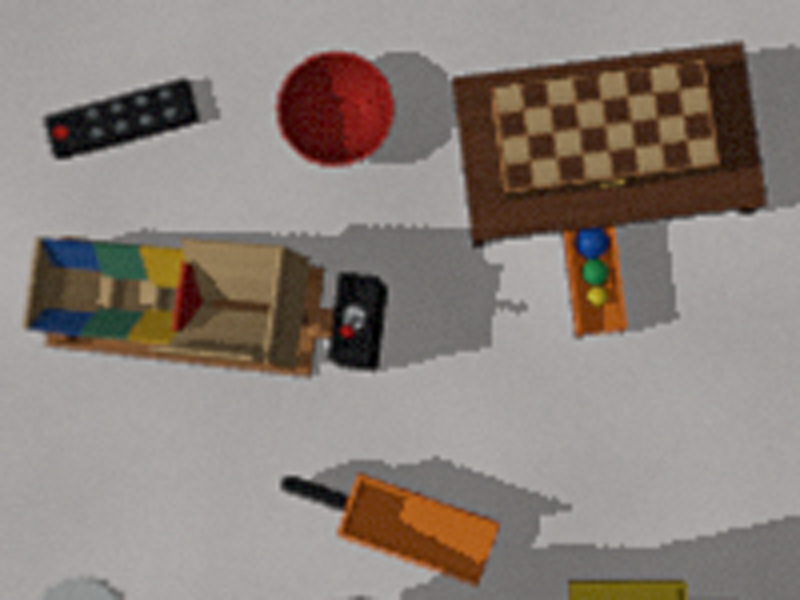

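The crop shows the orange scoops at top-image (289,181), holding the marbles under the shelf, and at (244,241), which is longer and empty. The yellow one is at (297,261). The meant one is the smaller orange at (289,181), crop (595,285). The red bat ball is at crop (347,330), leaning towards the robot. The gate is at crop (188,295) and the hopper at (240,295).

```bash
sed -i 's/(p\[...,2\]>zmin)/(p[...,2]>zmin)\&(p[...,2]<.3)/; s/^q(.*//' m.py
cat >> m.py <<'E'
q("scoop top rim",f['pt'],hsv,(277,165,303,200),(5,18),120,60,.032)
q("scoop top",f['pt'],hsv,(277,165,303,200),(5,18),120,60,.008)
q("scoop scn",f['ps'],hs2,(225,210,268,245),(5,18),150,100,.008)
q("riser top",f['pt'],hsv,(245,115,335,175),(0,30),0,0,.06)
q("chess",f['pt'],hsv,(245,115,335,175),(0,30),0,0,.108)
q("sorter",f['pt'],hsv,(140,160,224,208),(0,179),0,0,.03)
q("switch",f['pt'],hsv,(219,174,240,205),(0,179),0,0,.08)
q("gate",f['pt'],hsv,(180,172,195,198),(0,4),150,60,.05)
q("gate+",f['pt'],hsv,(180,172,195,198),(172,179),150,60,.05)
for n,hr in (("y",(24,34)),("g",(40,85)),("b",(95,130))): q(n,f['pt'],hsv,(277,165,303,190),hr)
# straight edges: front edge of riser & scoop side walls by line fit of mask boundaries
P=f['pt']
m=(P[...,2]>.06)&(P[...,2]<.085); 
cols=range(262,330,4); pts=[]
for u in cols:
    v=[v for v in range(140,178) if m[v,u]]
    if v: pts.append(P[max(v),u])
pts=np.array(pts); k=np.polyfit(pts[:,1],pts[:,0],1);print("riser front edge x=k*y+c",k,"yaw deg",np.degrees(np.arctan(-k[0])),pts[:,1].min(),pts[:,1].max())
# sorter: hopper crest wood tops per column
q("sort base",f['pt'],hsv,(140,160,224,210),(0,179),0,0,.004)
E
python3 m.py
```

```text
scoop top rim 113 mean [ 0.607 -0.196  0.054] min [ 0.542 -0.228  0.032] max [ 0.645 -0.156  0.081]
   rect mm [ 594.1 -192.3] [104.  68.] 2.6
scoop top 251 mean [ 0.593 -0.199  0.036] min [ 0.542 -0.228  0.008] max [ 0.645 -0.156  0.081]
   rect mm [ 594.1 -192.3] [104.  68.] 2.6
scoop scn 170 mean [ 0.574 -0.204  0.033] min [ 0.547 -0.229  0.018] max [ 0.622 -0.177  0.046]
   rect mm [ 583.2 -202.7] [72.4 48.2] 7.1
riser top 3099 mean [ 0.715 -0.211  0.097] min [ 0.628 -0.36   0.062] max [ 0.817 -0.068  0.127]
   rect mm [ 721.6 -213.4] [161.7 280.3] 6.1
chess 1488 mean [ 0.724 -0.207  0.119] min [ 0.664 -0.31   0.109] max [ 0.785 -0.105  0.127]
   rect mm [ 724.9 -207. ] [102.3 200.4] 6.7
sorter 1656 mean [0.577 0.189 0.094] min [0.51  0.045 0.03 ] max [0.641 0.343 0.172]
   rect mm [575.2 189.8] [302.1 107.2] 82.8
switch 250 mean [0.554 0.026 0.095] min [0.511 0.004 0.083] max [0.597 0.049 0.135]
   rect mm [554.7  26.3] [40.1 84.5] 82.5
gate 40 mean [0.572 0.18  0.101] min [0.549 0.171 0.074] max [0.604 0.186 0.116]
   rect mm [576.2 178.3] [14.9 55. ] 89.2
gate+ 16 mean [0.578 0.178 0.099] min [0.549 0.173 0.08 ] max [0.6   0.184 0.111]
   rect mm [574.8 178.3] [ 9.7 51.1] 89.0
y 22 mean [ 0.584 -0.201  0.037] min [ 0.573 -0.21   0.011] max [ 0.616 -0.188  0.045]
   rect mm [ 594.1 -198.5] [44.2 20.1] 5.9
g 29 mean [ 0.601 -0.2    0.041] min [ 0.592 -0.211  0.037] max [ 0.611 -0.191  0.048]
   rect mm [ 601.6 -200.9] [19.6 19.2] 88.9
b 48 mean [ 0.63  -0.197  0.04 ] min [ 0.617 -0.211  0.028] max [ 0.643 -0.184  0.068]
   rect mm [ 630.6 -197. ] [24.7 26.4] 42.1
riser front edge x=k*y+c [-0.10485047  0.61952484] yaw deg 5.985618705986951 -0.34205878590716454 -0.09983498759676818
sort base 2465 mean [0.577 0.196 0.067] min [0.487 0.045 0.004] max [0.686 0.385 0.172]
   rect mm [586.2 214.8] [341.9 195.2] 89.0
```

Request:
{"op": "arm_command", "data": {
  "turn": [
    [0, 0, 1],
    [0, 0, 1],
    [0, 0, 1],
    [0, 0, 0],
    [0, 0, 0],
    [0, 0, 0],
    [0, 0, 0],
    [0, 0, 0],
    [0, 0, 0],
    [0, 0, 0],
    [0, 0, 0],
    [0, 0, 0]
  ],
  "xyz": [
    [0, 0, 0],
    [0, 0, 0],
    [0, 0, 0],
    [0.66, -0.45, 0],
    [0.66, -0.45, 0],
    [0.66, -0.45, 0],
    [0.66, -0.45, 0],
    [0.66, -0.45, 0],
    [0.66, -0.45, 0],
    [0.66, -0.45, 0],
    [0.66, -0.45, 0],
    [0.66, -0.45, 0]
  ],
  "claw": [85, 85, 85, 85, 85, 85, 85, 85, 85, 85, 85, 85]
}}

```text
time_s: 1.3
position: [0.4721, -0.28, 0.2311]
tool_rot: [[0.995, 0.104, -0.001], [0.104, -0.995, 0.0], [-0.0, -0.0, -1.0]]
ft_force: [-0.5, -1.1, -0.1]
grip_width: 0.0849
gripper_force: 0.0
```

Request:
{"op": "arm_command", "data": {
  "turn": [
    [0, 0, 0],
    [0, 0, 0],
    [0, 0, 0],
    [0, 0, 0],
    [0, 0, 0]
  ],
  "xyz": [
    [0.5, -0.4, 0],
    [0.4, -0.4, 0],
    [0.3, -0.4, 0],
    [0, 0, 0],
    [0, 0, 0]
  ],
  "claw": [85, 85, 85, 85, 85]
}}

```text
time_s: 1.8
position: [0.5244, -0.2153, 0.231]
tool_rot: [[0.995, 0.105, -0.001], [0.105, -0.995, 0.0], [-0.001, -0.0, -1.0]]
ft_force: [0.1, 0.2, -0.8]
grip_width: 0.0848
gripper_force: 0.0
```

```bash
cat > w.py <<'E'
import sys
from h import *
a,d,i=grab("wrist"); n=sys.argv[1]; cv2.imwrite(f"pics/{n}.png",a); P=full(i,d); s=env.observe()
np.savez(n+".npz",a=a,P=P)
print("t",round(s['time_s'],2),"pos",s['position'].round(4),"yaw",np.degrees(np.arctan2(s['tool_rot'][1,0],s['tool_rot'][0,0])).round(2))
H=cv2.cvtColor(a,cv2.COLOR_BGR2HSV).astype(int)
def q(name,lo,hi,zmin,zmax=.3,smin=120,vmin=60):
    m=(H[...,0]>=lo)&(H[...,0]<=hi)&(H[...,1]>=smin)&(H[...,2]>=vmin)&(P[...,2]>zmin)&(P[...,2]<zmax)
    x=P[m]
    if len(x)<5: print(name,len(x));return
    r=cv2.minAreaRect(x[:,:2].astype(np.float32)*1000)
    print(name,len(x),x.mean(0).round(4),x.min(0).round(3),x.max(0).round(3),np.round(r[0],1),np.round(r[1],1),round(r[2],1))
q("orange",5,18,.008);q("orange rim",5,18,.04,.055);q("y",24,34,.01);q("g",40,85,.01);q("b",95,130,.01)
E
python3 w.py w1
```

```text
t 1.85 pos [ 0.5242 -0.2159  0.2311] yaw 5.95
orange 19399 [ 0.5897 -0.168   0.0578] [ 0.341 -0.36   0.008] [0.69  0.048 0.294] [ 566.1 -114.7] [186.7 520.9] 42.0
orange rim 1897 [ 0.4836 -0.094   0.0459] [ 0.344 -0.229  0.04 ] [0.645 0.042 0.055] [ 485.8 -106. ] [104.3 387.5] 48.9
y 850 [ 0.3842 -0.2146  0.0233] [ 0.306 -0.277  0.01 ] [ 0.614 -0.171  0.042] [ 457.1 -235. ] [106.1 307.8] 85.8
g 413 [ 0.6029 -0.1994  0.0397] [ 0.591 -0.209  0.032] [ 0.615 -0.19   0.044] [ 603.  -199.7] [23.5 18.6] 5.0
b 701 [ 0.6317 -0.1976  0.0397] [ 0.618 -0.211  0.03 ] [ 0.645 -0.184  0.045] [ 630.8 -197.8] [26.6 25.9] 4.3
```

View pics/w1.png

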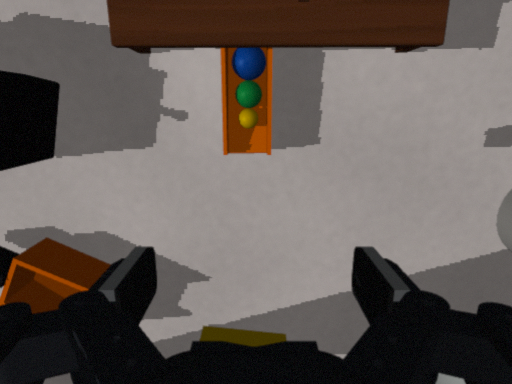

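The wrist picture shows the scoop straight ahead, at columns 222–272 and rows 45–155, square to the tool. The spout edge is at row 154.

Run:
```python
from h import *
f=np.load("w1.npz");P=f['P'];a=f['a']
H=cv2.cvtColor(a,cv2.COLOR_BGR2HSV).astype(int)
m=np.zeros((384,512),bool);m[45:165,215:280]=1
m&=(H[...,0]>4)&(H[...,0]<19)&(H[...,1]>120)&(P[...,2]>.015)&(P[...,2]<.055)
x=P[m];c,s=np.cos(np.radians(6)),np.sin(np.radians(6))
a_=x[:,0]*c+x[:,1]*s; b_=-x[:,0]*s+x[:,1]*c
print("along min",np.percentile(a_,[0,1]),"lat",np.percentile(b_,[1,99]),"zmax",np.percentile(x[:,2],99))
# side wall directions
r=cv2.minAreaRect(x[:,:2].astype(np.float32)*1000);print(r)
mid=(np.percentile(b_,1)+np.percentile(b_,99))/2; A=np.percentile(a_,.5)
for k,n in((0,"lip"),(20,"front_grip"),(55,"origin"),(135,"handle")):
    q=A+k/1000; print(n,(q*c-mid*s).round(4),(q*s+mid*c).round(4))
for lo,hi in((.0,.02),(.04,.06),(.07,.09)):
    k=(a_>A+lo)&(a_<A+hi); print(lo,np.percentile(b_[k],[1,99]).round(4) if k.sum()>9 else "")
```

```text
along min [0.52030755 0.52062498] lat [-0.28500266 -0.2382125 ] zmax 0.045781977999541534
((595.530029296875, -200.39669799804688), (102.03569030761719, 47.56968688964844), 6.35045051574707)
lip 0.545 -0.2058
front_grip 0.5649 -0.2037
origin 0.5997 -0.2
handle 0.6793 -0.1917
0.0 [-0.2849 -0.2383]
0.04 [-0.2853 -0.2381]
0.07 [-0.285  -0.2381]
```

Request:
{"op": "arm_command", "data": {
  "turn": [
    [0, 0, 0],
    [0, 0, 0],
    [0, 0, 0],
    [0, 0, 0],
    [0, 0, 0],
    [0, 0, 0],
    [0, 0, 0],
    [0, 0, 0],
    [0, 0, 0],
    [0, 0, 0]
  ],
  "xyz": [
    [0.42, -0.08, 0.3],
    [0.42, -0.08, 0.6],
    [0, 0, 0.7],
    [0, 0, 0.7],
    [0, 0, 0.7],
    [0, 0, 0.5],
    [0, 0, 0.4],
    [0, 0, 0.3],
    [0, 0, 0.16],
    [0, 0, 0]
  ],
  "claw": [85, 85, 85, 85, 85, 85, 85, 85, 85, 85]
}}

```text
time_s: 2.85
position: [0.5648, -0.2037, 0.0125]
tool_rot: [[0.995, 0.103, -0.002], [0.103, -0.995, 0.001], [-0.001, -0.001, -1.0]]
ft_force: [-0.3, -0.1, -0.2]
grip_width: 0.0847
gripper_force: 0.0
```

Request:
{"op": "arm_command", "data": {
  "turn": [
    [0, 0, 0],
    [0, 0, 0],
    [0, 0, 0],
    [0, 0, 0],
    [0, 0, 0],
    [0, 0, 0],
    [0, 0, 0],
    [0, 0, 0]
  ],
  "xyz": [
    [0, 0, 0],
    [0, 0, 0],
    [0, 0, 0],
    [0, 0, 0],
    [0, 0, 0],
    [0, 0, 0],
    [0, 0, 0],
    [0, 0, 0]
  ],
  "claw": [55, 45, 40, 40, 40, 40, 40, 40],
  "squeeze": 30
}}

```text
time_s: 3.65
position: [0.5658, -0.2034, 0.0143]
tool_rot: [[0.995, 0.104, 0.001], [0.104, -0.995, -0.001], [0.001, 0.001, -1.0]]
ft_force: [-1.9, -0.3, 5.3]
grip_width: 0.0479
gripper_force: 31.6
```

Request:
{"op": "arm_command", "data": {
  "turn": [
    [0, 0, 0],
    [0, 0, 0],
    [0, 0, 0],
    [0, 0, 0],
    [0, 0, 0],
    [0, 0, 0],
    [0, 0, 0],
    [0, 0, 0],
    [0, 0, 0],
    [0, 0, 0],
    [0, 0, 0],
    [0, 0, 0]
  ],
  "xyz": [
    [0, 0, -0.1],
    [-0.06, 0, 0],
    [-0.14, 0, 0],
    [-0.24, 0, 0],
    [-0.32, 0, 0],
    [-0.34, 0, 0],
    [-0.34, 0, 0],
    [-0.34, 0, 0],
    [-0.34, 0, 0],
    [-0.26, 0, 0],
    [-0.16, 0, 0],
    [-0.06, 0, 0]
  ],
  "claw": [40, 40, 40, 40, 40, 40, 40, 40, 40, 40, 40, 40]
}}

```text
time_s: 4.85
position: [0.4354, -0.2166, 0.0183]
tool_rot: [[0.995, 0.103, -0.0], [0.103, -0.995, 0.0], [-0.0, -0.0, -1.0]]
ft_force: [0.3, -0.4, -2.0]
grip_width: 0.0478
gripper_force: 31.3
```

Request:
{"op": "arm_command", "data": {
  "turn": [
    [0, 0, 0],
    [0, 0, 0],
    [0, 0, 0],
    [0, 0, 0],
    [0, 0, 0],
    [0, 0, 0],
    [0, 0, 0],
    [0, 0, 0],
    [0, 0, 0]
  ],
  "xyz": [
    [0, 0, 0],
    [0, 0, 0.05],
    [0, 0, 0.05],
    [0, 0, 0.01],
    [0, 0, 0],
    [0, 0, 0],
    [0, 0, 0],
    [0, 0, 0],
    [0, 0, 0]
  ],
  "claw": [40, 40, 40, 40, 52, 60, 70, 80, 85]
}}

```text
time_s: 5.75
position: [0.4362, -0.2166, 0.0127]
tool_rot: [[0.995, 0.104, -0.0], [0.104, -0.995, 0.0], [-0.0, -0.0, -1.0]]
ft_force: [-1.1, -0.5, -0.1]
grip_width: 0.0847
gripper_force: 0.0
```

Request:
{"op": "arm_command", "data": {
  "turn": [
    [0, 0, 0],
    [0, 0, 0],
    [0, 0, 0],
    [0, 0, 0],
    [0, 0, 0],
    [0, 0, 0],
    [0, 0, 0],
    [0, 0, 0]
  ],
  "xyz": [
    [0, 0, 0],
    [0, 0, -0.2],
    [0, 0, -0.5],
    [0, 0, -0.8],
    [0, 0, -0.9],
    [0, 0, -0.9],
    [0, 0, -0.7],
    [0, 0, 0]
  ],
  "claw": [85, 85, 85, 85, 85, 85, 85, 85]
}}

```text
time_s: 6.55
position: [0.4374, -0.2175, 0.2181]
tool_rot: [[0.995, 0.104, 0.008], [0.104, -0.995, -0.006], [0.007, 0.007, -1.0]]
ft_force: [0.0, 0.4, 0.1]
grip_width: 0.085
gripper_force: 0.0
```

```bash
python3 w.py w2
```

```text
t 6.6 pos [ 0.4366 -0.2169  0.2153] yaw 5.97
orange 13513 [ 0.3901 -0.076   0.0333] [ 0.314 -0.242  0.008] [0.527 0.043 0.257] [ 410.7 -110.4] [129.5 320.3] 27.3
orange rim 3288 [ 0.4073 -0.0946  0.0463] [ 0.318 -0.242  0.04 ] [0.527 0.035 0.055] [ 412.9 -112.5] [127.5 314.5] 27.3
y 5186 [ 0.2921 -0.2234  0.0294] [ 0.259 -0.285  0.01 ] [ 0.487 -0.17   0.047] [ 372.9 -228.9] [114.9 228. ] 89.2
g 458 [ 0.4747 -0.2128  0.0392] [ 0.462 -0.224  0.032] [ 0.487 -0.202  0.044] [ 474.  -212.8] [21.6 24.3] 68.9
b 829 [ 0.5047 -0.2111  0.0389] [ 0.488 -0.227  0.03 ] [ 0.52  -0.196  0.045] [ 504.5 -210.8] [29.4 30.9] 51.8
```

View pics/w2.png

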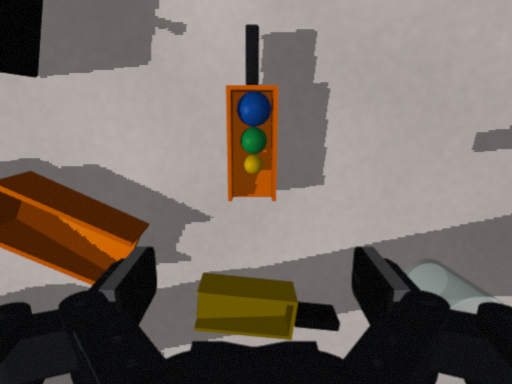

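The picture shows the scoop let go with all three marbles in it. The handle is clear of the shelf at columns 246–258, rows 26–84.

Run:
```python
from h import *
f=np.load("w2.npz");P=f['P'];a=f['a']
H=cv2.cvtColor(a,cv2.COLOR_BGR2HSV).astype(int)
m=np.zeros((384,512),bool);m[18:88,238:266]=1
m&=(H[...,2]<70)&(P[...,2]>.035)&(P[...,2]<.06)
x=P[m];print("handle",m.sum(),x.mean(0).round(4),x.min(0).round(4),x.max(0).round(4),cv2.minAreaRect(x[:,:2].astype(np.float32)*1000))
m=np.zeros((384,512),bool);m[80:205,220:285]=1
m&=(H[...,0]>4)&(H[...,0]<19)&(H[...,1]>120)&(P[...,2]>.036)&(P[...,2]<.055)
x=P[m];r=cv2.minAreaRect(x[:,:2].astype(np.float32)*1000);print(r, np.percentile(x[:,2],[5,50,95]))
g=np.array([.551,-.205]);s=env.observe();d=g-s['position'][:2]; print(s['tool_rot'].round(4)); print(d@s['tool_rot'][:2,:2], s['position'])
```

```text
handle 729 [ 0.55   -0.2049  0.0474] [ 0.5249 -0.2123  0.0433] [ 0.5743 -0.1978  0.0503] ((549.6365966796875, -205.23643493652344), (49.01950454711914, 10.56954288482666), 5.586560249328613)
((470.83123779296875, -213.0311737060547), (110.00053405761719, 47.42808151245117), 5.9135565757751465) [0.04050677 0.04430738 0.04567608]
[[ 0.9946  0.1039  0.004 ]
 [ 0.1039 -0.9946 -0.0033]
 [ 0.0036  0.0037 -1.    ]]
[1.14997921e-01 3.18142839e-05] [ 0.43662054 -0.21691776  0.21532409]
```

Request:
{"op": "arm_command", "data": {
  "turn": [
    [0, 0, 0],
    [0, 0, 0],
    [0, 0, 0],
    [0, 0, 0],
    [0, 0, 0],
    [0, 0, 0],
    [0, 0, 0],
    [0, 0, 0],
    [0, 0, 0],
    [0, 0, 0],
    [0, 0, 0]
  ],
  "xyz": [
    [0.5, 0, 0],
    [0.7, 0, 0],
    [0.7, 0, 0.1],
    [0.38, 0, 0.5],
    [0, 0, 0.7],
    [0, 0, 0.7],
    [0, 0, 0.7],
    [0, 0, 0.6],
    [0, 0, 0.4],
    [0, 0, 0.2],
    [0, 0, 0]
  ],
  "claw": [85, 85, 85, 60, 50, 50, 50, 50, 50, 50, 50]
}}

```text
time_s: 7.7
position: [0.5487, -0.2043, 0.0163]
tool_rot: [[0.995, 0.104, -0.003], [0.104, -0.995, 0.002], [-0.003, -0.002, -1.0]]
ft_force: [-0.4, -0.4, 1.4]
grip_width: 0.0501
gripper_force: 0.0
```

Request:
{"op": "arm_command", "data": {
  "turn": [
    [0, 0, 0],
    [0, 0, 0],
    [0, 0, 0],
    [0, 0, 0],
    [0, 0, 0],
    [0, 0, 0],
    [0, 0, 0],
    [0, 0, 0],
    [0, 0, 0],
    [0, 0, 0]
  ],
  "xyz": [
    [0, 0, 0],
    [0, 0, 0],
    [0, 0, 0],
    [0, 0, 0],
    [0, 0, 0],
    [0, 0, 0],
    [0, 0, 0],
    [0, 0, 0],
    [0, 0, 0],
    [0, 0, 0]
  ],
  "claw": [35, 25, 15, 5, 5, 5, 5, 5, 5, 5],
  "squeeze": 80
}}

```text
time_s: 8.7
position: [0.55, -0.205, 0.0188]
tool_rot: [[0.995, 0.104, 0.001], [0.104, -0.995, -0.001], [0.001, 0.001, -1.0]]
ft_force: [0.3, 0.4, 6.4]
grip_width: 0.0107
gripper_force: 78.2
```

Request:
{"op": "arm_command", "data": {
  "turn": [
    [0, 0, 0],
    [0, 0, 0],
    [0, 0, 0],
    [0, 0, 0],
    [0, 0, 0],
    [0, 0, 0],
    [0, 0, 0],
    [0, 0, 0],
    [0, 0, 0],
    [0, 0, 0],
    [0, 0, 0],
    [0, 0, 0]
  ],
  "xyz": [
    [0, 0, -0.05],
    [0, 0, -0.15],
    [0, 0, -0.3],
    [0, 0, -0.45],
    [0, 0, -0.5],
    [0, 0, -0.5],
    [0, 0, -0.5],
    [0, 0, -0.5],
    [0, 0, -0.4],
    [0, 0, -0.25],
    [0, 0, -0.1],
    [0, 0, 0]
  ],
  "claw": [5, 5, 5, 5, 5, 5, 5, 5, 5, 5, 5, 5]
}}

```text
time_s: 9.9
position: [0.5496, -0.2048, 0.2032]
tool_rot: [[0.995, 0.104, 0.001], [0.104, -0.995, -0.0], [0.001, 0.0, -1.0]]
ft_force: [0.5, 0.9, -2.4]
grip_width: 0.0105
gripper_force: 78.1
```

```bash
cat > tilt.py <<'E'
import sys
from h import *
s=env.observe();f=np.load(sys.argv[1]+".npz");P=f['P'];a=f['a'];R=s['tool_rot']
H=cv2.cvtColor(a,cv2.COLOR_BGR2HSV).astype(int)
Q=(P-s['position'])@R   # tool frame
m=(H[...,1]>110)&(H[...,0]>4)&(H[...,0]<19)&(abs(Q[...,1])<.04)&(Q[...,0]<0)&(Q[...,0]>-.2)&(Q[...,2]<.03)&(Q[...,2]>-.1)
x=Q[m];print(len(x),x.min(0).round(3),x.max(0).round(3))
# rim: topmost per x-bin
for lo in np.arange(-.15,-.02,.02):
    k=x[(x[:,0]>lo)&(x[:,0]<=lo+.02)]
    if len(k)>5: print(round(lo+.01,3),"rim z",np.percentile(k[:,2],3).round(4),"lat",np.percentile(k[:,1],[2,98]).round(4))
E
python3 w.py w3; python3 tilt.py w3
```

```text
t 9.95 pos [ 0.5493 -0.2046  0.2025] yaw 5.96
orange 27086 [ 0.6136 -0.177   0.0757] [ 0.331 -0.36   0.008] [0.696 0.046 0.281] [ 557.9 -120.8] [223.8 518.4] 48.7
orange rim 1416 [0.3856 0.0007 0.0476] [ 0.35 -0.1   0.04] [0.414 0.042 0.055] [363.  -22.6] [142.4  62.9] 69.8
y 0
g 0
b 0
544 [-0.035 -0.04  -0.065] [-0.001  0.036 -0.017]
-0.04 rim z -0.0204 lat [-0.0026  0.0021]
-0.02 rim z -0.0291 lat [-0.0088  0.0083]
```

Request:
{"op": "arm_command", "data": {
  "turn": [
    [0, 0, 0.2],
    [0, 0, 0.5],
    [0, 0, 0.6],
    [0, 0, 0.6],
    [0, 0, 0.5],
    [0, 0, 0.25],
    [0, 0, 0],
    [0, 0, 0],
    [0, 0, 0],
    [0, 0, 0],
    [0, 0, 0],
    [0, 0, 0]
  ],
  "xyz": [
    [0, 0, -0.05],
    [0, 0, -0.12],
    [0, 0, -0.15],
    [0, 0, -0.15],
    [0, 0, -0.12],
    [0, 0, -0.05],
    [0.03, -0.1, 0],
    [0.06, -0.2, 0],
    [0.1, -0.35, 0],
    [0.13, -0.45, 0],
    [0.15, -0.5, 0],
    [0.15, -0.5, 0]
  ],
  "claw": [5, 5, 5, 5, 5, 5, 5, 5, 5, 5, 5, 5]
}}

```text
time_s: 11.15
position: [0.594, -0.1028, 0.2343]
tool_rot: [[0.992, -0.126, -0.001], [-0.126, -0.992, 0.0], [-0.001, -0.0, -1.0]]
ft_force: [0.2, 0.2, -2.1]
grip_width: 0.0107
gripper_force: 78.1
```

Request:
{"op": "arm_command", "data": {
  "turn": [
    [0, 0, 0],
    [0, 0, 0],
    [0, 0, 0],
    [0, 0, 0],
    [0, 0, 0],
    [0, 0, 0],
    [0, 0, 0],
    [0, 0, 0],
    [0, 0, 0],
    [0, 0, 0],
    [0, 0, 0],
    [0, 0, 0]
  ],
  "xyz": [
    [0.15, -0.5, 0],
    [0.15, -0.5, 0],
    [0.15, -0.5, 0],
    [0.15, -0.5, 0],
    [0.15, -0.5, 0],
    [0.15, -0.5, 0],
    [0.15, -0.5, 0],
    [0.12, -0.45, 0],
    [0.1, -0.35, 0],
    [0.07, -0.25, 0],
    [0.04, -0.15, 0],
    [0.01, -0.07, 0]
  ],
  "claw": [5, 5, 5, 5, 5, 5, 5, 5, 5, 5, 5, 5]
}}

```text
time_s: 12.35
position: [0.6929, 0.1238, 0.2344]
tool_rot: [[0.992, -0.126, -0.001], [-0.126, -0.992, -0.0], [-0.001, 0.0, -1.0]]
ft_force: [0.6, -0.1, -2.6]
grip_width: 0.0105
gripper_force: 78.1
```

Request:
{"op": "arm_command", "data": {
  "turn": [
    [0, 0, 0],
    [0, 0, 0],
    [0, 0, 0]
  ],
  "xyz": [
    [0, 0, 0],
    [0, 0, 0],
    [0, 0, 0]
  ],
  "claw": [5, 5, 5]
}}

```text
time_s: 12.65
position: [0.6928, 0.1225, 0.235]
tool_rot: [[0.992, -0.128, 0.0], [-0.128, -0.992, -0.0], [0.0, 0.0, -1.0]]
ft_force: [-0.4, 0.3, -2.1]
grip_width: 0.0106
gripper_force: 78.1
```

```bash
cat > so.py <<'E'
import sys
from h import *
n=sys.argv[1]; cam=sys.argv[2]
a,d,i=grab(cam);P=full(i,d);s=env.observe();H=cv2.cvtColor(a,cv2.COLOR_BGR2HSV).astype(int)
np.savez(n+".npz",a=a,P=P)
x0=np.array([.567,.1255,0]);t=np.radians(-7.3);R=np.array([[np.cos(t),-np.sin(t),0],[np.sin(t),np.cos(t),0],[0,0,1]])
S=(P-x0)@R; print("t",s['time_s'],"tcp sorter mm",((s['position']-x0)@R*1000).round(1))
box=(abs(S[...,0])<.25)&(S[...,1]>-.08)&(S[...,1]<.1)&(S[...,2]>.06)&(S[...,2]<.4)
for nm,lo,hi in(("orange",5,18),("y",24,34),("g",40,85),("b",95,130)):
    m=box&(H[...,0]>=lo)&(H[...,0]<=hi)&(H[...,1]>(190 if nm=="orange" else 120))&(H[...,2]>50); x=S[m]*1000
    if len(x)>4: print(nm,len(x),np.median(x,0).round(1),np.percentile(x,2,axis=0).round(1),np.percentile(x,98,axis=0).round(1))
big=cv2.resize(a[60:300,130:450] if cam=="top" else a[90:270,220:460],(800,600),interpolation=cv2.INTER_CUBIC)
cv2.imwrite(f"pics/{n}.png",big)
E
python3 so.py s1 scene; python3 so.py t1 top
```

```text
t 12.7 tcp sorter mm [125.2  13.  235. ]
orange 460 [ 46.8 -10.5 241.7] [-26.2 -14.3  85.1] [101.7  81.7 261. ]
y 10 [ 45.5   5.6 253.1] [ -6.5  -7.5 101.8] [ 90.7  83.4 256.7]
g 12 [ 85.7 -18.4 283.8] [ 45.  -50.8 252.2] [122.2   8.9 325.1]
t 12.75 tcp sorter mm [125.2  13.2 235. ]
orange 21 [ 88.6  25.1 241.4] [ -6.2 -10.6 224.5] [ 96.   34.6 260.8]
```

View pics/s1.png

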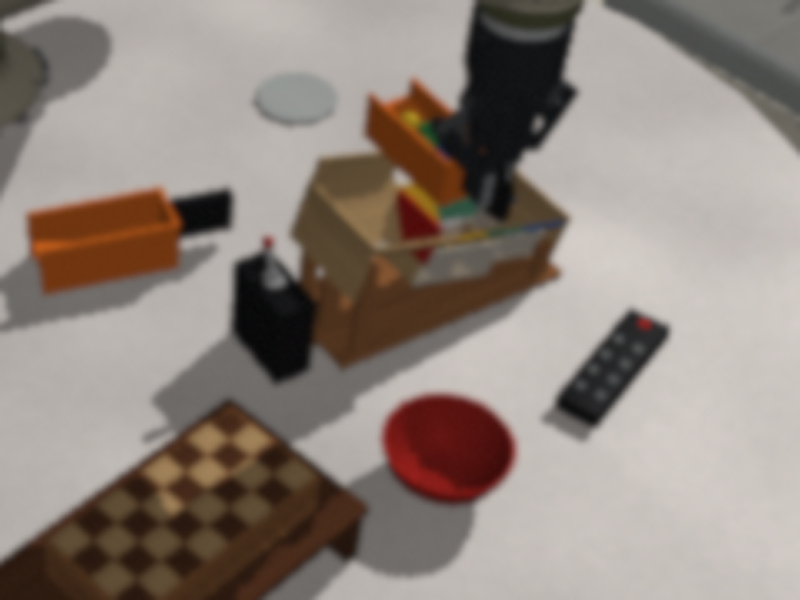

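The picture shows the scoop held level over the hopper, marbles at crop (415,125), with the gate shut and the bat still off at crop (267,245).

Request:
{"op": "arm_command", "data": {
  "turn": [
    [0, 0, 0],
    [0, 0, 0],
    [0, 0, 0],
    [0, 1, 0],
    [0, 1, 0],
    [0, 0.5, 0],
    [0, 0.5, 0],
    [0, 0.5, 0],
    [0, 0.5, 0],
    [0, 0.5, 0],
    [0, 0.5, 0],
    [0, 0, 0]
  ],
  "xyz": [
    [0, 0, 0.2],
    [0, 0, 0.25],
    [0, 0, 0.15],
    [0, 0, 0],
    [0, 0, 0],
    [0, 0, 0],
    [0, 0, 0],
    [0, 0, 0],
    [0, 0, 0],
    [0, 0, 0],
    [0, 0, 0],
    [0, 0, 0]
  ],
  "claw": [5, 5, 5, 5, 5, 5, 5, 5, 5, 5, 5, 5]
}}

```text
time_s: 13.95
position: [0.6917, 0.1234, 0.2037]
tool_rot: [[0.9, -0.127, 0.417], [-0.115, -0.992, -0.054], [0.421, 0.0, -0.907]]
ft_force: [0.2, 0.2, -1.8]
grip_width: 0.0108
gripper_force: 78.2
```

Request:
{"op": "arm_command", "data": {
  "turn": [
    [0, 0.5, 0],
    [0, 0.5, 0],
    [0, 0.5, 0],
    [0, 0.5, 0],
    [0, 0.5, 0],
    [0, 0.5, 0],
    [0, 0.5, 0],
    [0, 0.5, 0],
    [0, 0, 0],
    [0, 0, 0],
    [0, 0, 0],
    [0, 0, 0]
  ],
  "xyz": [
    [-0.033, 0, -0.07],
    [-0.03, 0, -0.07],
    [-0.027, 0, -0.073],
    [-0.023, 0, -0.074],
    [-0.02, 0, -0.075],
    [-0.018, 0, -0.076],
    [-0.015, 0, -0.077],
    [-0.013, 0, -0.077],
    [0, 0, 0],
    [0, 0, 0],
    [0, 0, 0],
    [0, 0, 0]
  ],
  "claw": [5, 5, 5, 5, 5, 5, 5, 5, 5, 5, 5, 5]
}}

```text
time_s: 15.15
position: [0.6695, 0.1261, 0.2246]
tool_rot: [[0.702, -0.127, 0.701], [-0.09, -0.992, -0.09], [0.707, -0.0, -0.707]]
ft_force: [-0.7, -0.2, -1.9]
grip_width: 0.011
gripper_force: 78.3
```

```bash
python3 so.py s2 scene; python3 so.py t2 top
```

```text
t 15.2 tcp sorter mm [101.5  13.6 224.6]
orange 366 [ 64.4 -10.5 190.2] [  8.7 -13.8 115.1] [ 95.4  40.5 224.3]
t 15.25 tcp sorter mm [101.4  13.6 224.5]
orange 97 [ 18.9  -7.6 156.3] [ -8.4 -23.3 135.9] [ 69.2  14.5 310.7]
b 12 [ -6.4   7.3 115. ] [-30.4 -31.3 111.5] [ -2.2  14.2 332.8]
```

View pics/s2.png

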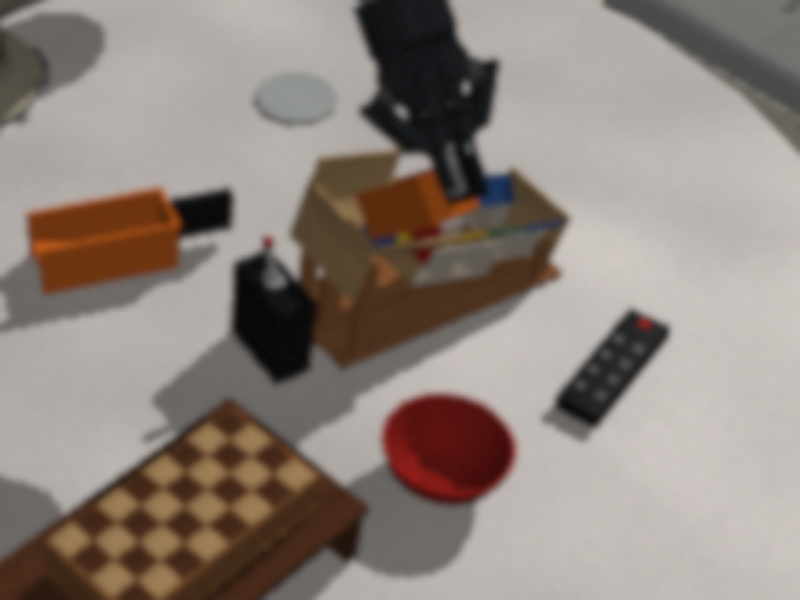

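The picture shows the scoop tipped at crop (400,205), with blue and yellow in the hopper just beneath its lip at crop (385–405,238). I'll raise the scoop still tipped and check that it is empty.

Request:
{"op": "arm_command", "data": {
  "turn": [
    [0, 0, 0],
    [0, 0, 0],
    [0, 0, 0],
    [0, 0, 0],
    [0, 0, 0],
    [0, 0, 0],
    [0, 0, 0],
    [0, 0, 0],
    [0, 0, 0],
    [0, 0, 0]
  ],
  "xyz": [
    [0.03, 0, -0.03],
    [0.07, 0, -0.07],
    [0.12, 0, -0.12],
    [0.2, 0, -0.2],
    [0.3, 0, -0.3],
    [0.3, 0, -0.3],
    [0.2, 0, -0.2],
    [0.1, 0, -0.1],
    [0, 0, 0],
    [0, 0, 0]
  ],
  "claw": [5, 5, 5, 5, 5, 5, 5, 5, 5, 5]
}}

```text
time_s: 16.25
position: [0.6688, 0.1262, 0.3171]
tool_rot: [[0.702, -0.127, 0.701], [-0.09, -0.992, -0.09], [0.706, 0.0, -0.708]]
ft_force: [-0.3, -1.3, -1.4]
grip_width: 0.0109
gripper_force: 78.3
```

```bash
python3 so.py s3 scene; python3 so.py t3 top
python3 - <<'E'
import cv2,numpy as np
a=cv2.imread("pics/s3.png");t=np.load("t3.npz")['a'][165:215,140:240]
c=np.vstack([cv2.resize(a[100:400,200:600],(600,400))[:300],cv2.resize(t,(600,300),interpolation=cv2.INTER_CUBIC)]);cv2.imwrite("pics/c3.png",c)
E
```

```text
t 16.3 tcp sorter mm [100.8  13.6 316.8]
orange 387 [ 57.3 -10.  278.1] [-29.2 -13.5  82.7] [ 92.   85.4 313.4]
g 29 [ -5.2  39.3 112.7] [-14.6  31.5 105.5] [  1.7  54.3 120.9]
b 52 [  7.6  11.2 113.4] [ -4.8   0.9 104.2] [ 18.3  33.4 119.5]
t 16.35 tcp sorter mm [100.9  13.6 316.7]
orange 122 [ 18.8  -0.3 249.3] [ -2.5 -14.5 228. ] [ 69.2  18.9 349.9]
b 44 [ -2.7  10.9 114.7] [-13.8   0.7 106.2] [ 11.9  28.3 121.4]
```

View pics/c3.png

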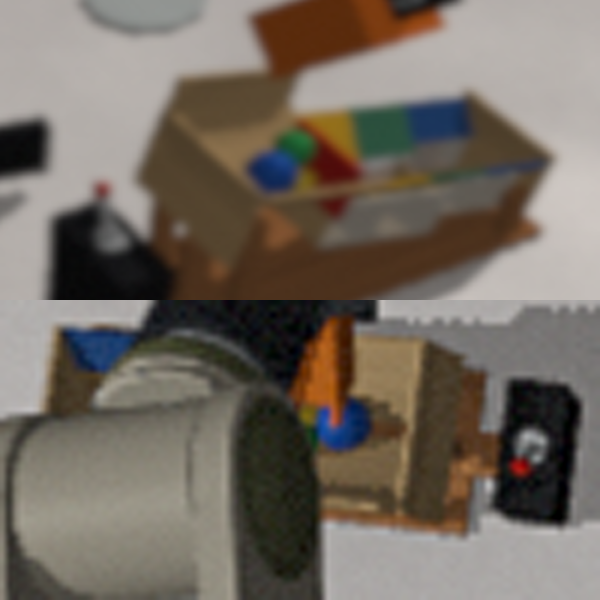

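The picture shows blue (275,170), green (297,148) and yellow (305,180) in the hopper, the scoop empty and the bat still off. The scoop goes back down next.

Request:
{"op": "arm_command", "data": {
  "turn": [
    [0, -1, 0],
    [0, -1, 0],
    [0, -1, 0],
    [0, -1, 0],
    [0, -1, 0],
    [0, -1, 0],
    [0, -1, 0],
    [0, -1, 0],
    [0, -1, 0],
    [0, 0, 0]
  ],
  "xyz": [
    [0, 0, 0],
    [0, 0, 0],
    [0, 0, 0],
    [0, 0, 0],
    [0, 0, 0],
    [0, 0, 0],
    [0, 0, 0],
    [0, 0, 0],
    [0, 0, 0],
    [0, 0, 0]
  ],
  "claw": [5, 5, 5, 5, 5, 5, 5, 5, 5, 5]
}}

```text
time_s: 17.35
position: [0.6704, 0.1256, 0.3155]
tool_rot: [[0.992, -0.128, -0.003], [-0.128, -0.992, -0.0], [-0.003, 0.0, -1.0]]
ft_force: [0.0, -0.3, -2.3]
grip_width: 0.0107
gripper_force: 78.2
```

Request:
{"op": "arm_command", "data": {
  "turn": [
    [0, 0, 0],
    [0, 0, 0],
    [0, 0, 0],
    [0, 0, 0],
    [0, 0, 0],
    [0, 0, 0],
    [0, 0, 0],
    [0, 0, 0],
    [0, 0, 0],
    [0, 0, 0],
    [0, 0, 0],
    [0, 0, 0]
  ],
  "xyz": [
    [-0.04, 0.2, 0],
    [-0.08, 0.4, 0],
    [-0.12, 0.6, 0],
    [-0.15, 0.7, 0],
    [-0.15, 0.7, 0],
    [-0.15, 0.7, 0],
    [-0.15, 0.7, 0],
    [-0.15, 0.7, 0],
    [-0.15, 0.7, 0],
    [-0.12, 0.55, 0],
    [-0.08, 0.4, 0],
    [-0.02, 0.19, 0]
  ],
  "claw": [5, 5, 5, 5, 5, 5, 5, 5, 5, 5, 5, 5]
}}

```text
time_s: 18.55
position: [0.5586, -0.1909, 0.3183]
tool_rot: [[0.992, -0.129, 0.002], [-0.129, -0.992, -0.002], [0.002, 0.001, -1.0]]
ft_force: [0.8, 0.3, -1.6]
grip_width: 0.0109
gripper_force: 78.2
```

Request:
{"op": "arm_command", "data": {
  "turn": [
    [0, 0, 0],
    [0, 0, 0],
    [0, 0, 0],
    [0, 0, 0],
    [0, 0, 0],
    [0, 0, 0],
    [0, 0, 0],
    [0, 0, 0],
    [0, 0, 0],
    [0, 0, 0],
    [0, 0, 0]
  ],
  "xyz": [
    [0, 0, 0.3],
    [0, 0, 0.6],
    [0, 0, 0.8],
    [0, 0, 0.8],
    [0, 0, 0.8],
    [0, 0, 0.7],
    [0, 0, 0.6],
    [0, 0, 0.4],
    [0, 0, 0.2],
    [0, 0, 0.1],
    [0, 0, 0]
  ],
  "claw": [5, 5, 5, 5, 5, 5, 5, 5, 5, 5, 5]
}}

```text
time_s: 19.65
position: [0.5602, -0.1894, 0.0533]
tool_rot: [[0.992, -0.127, 0.001], [-0.127, -0.992, -0.001], [0.001, 0.0, -1.0]]
ft_force: [-0.7, 0.5, -1.4]
grip_width: 0.0111
gripper_force: 78.3
```

Request:
{"op": "arm_command", "data": {
  "turn": [
    [0, 0, 0],
    [0, 0, 0],
    [0, 0, 0],
    [0, 0, 0],
    [0, 0, 0],
    [0, 0, 0],
    [0, 0, 0]
  ],
  "xyz": [
    [0, 0, 0.25],
    [0, 0, 0.2],
    [0, 0, 0.12],
    [0, 0, 0.06],
    [0, 0, 0.04],
    [0, 0, 0.01],
    [0, 0, 0]
  ],
  "claw": [5, 5, 5, 5, 5, 5, 5]
}}

```text
time_s: 20.35
position: [0.5602, -0.1896, 0.0191]
tool_rot: [[0.992, -0.127, 0.0], [-0.127, -0.992, -0.0], [0.0, 0.0, -1.0]]
ft_force: [-0.3, 0.1, -1.5]
grip_width: 0.0109
gripper_force: 78.5
```

Request:
{"op": "arm_command", "data": {
  "turn": [
    [0, 0, 0],
    [0, 0, 0],
    [0, 0, 0],
    [0, 0, 0],
    [0, 0, 0],
    [0, 0, 0]
  ],
  "xyz": [
    [0, 0, 0],
    [0, 0, 0],
    [0, 0, 0],
    [0, 0, 0],
    [0, 0, 0],
    [0, 0, 0]
  ],
  "claw": [12, 18, 28, 38, 48, 50]
}}

```text
time_s: 20.95
position: [0.5601, -0.1895, 0.0189]
tool_rot: [[0.992, -0.127, 0.0], [-0.127, -0.992, -0.0], [0.0, 0.0, -1.0]]
ft_force: [0.3, 0.6, 0.1]
grip_width: 0.0497
gripper_force: 0.0
```

Request:
{"op": "arm_command", "data": {
  "turn": [
    [0, 0, 0],
    [0, 0, 0],
    [0, 0, 0],
    [0, 0, 0],
    [0, 0, 0],
    [0, 0, 0],
    [0, 0, 0],
    [0, 0, 0],
    [0, 0, 0]
  ],
  "xyz": [
    [0, 0, 0],
    [0, 0, -0.2],
    [0, 0, -0.5],
    [0, 0, -0.8],
    [0, 0, -0.9],
    [0, 0, -0.9],
    [0, 0, -0.7],
    [0, 0, 0],
    [0, 0, 0]
  ],
  "claw": [50, 50, 50, 50, 50, 50, 50, 50, 50]
}}

```text
time_s: 21.85
position: [0.56, -0.1894, 0.2197]
tool_rot: [[0.992, -0.127, 0.001], [-0.127, -0.992, -0.001], [0.001, 0.001, -1.0]]
ft_force: [-0.5, 0.2, -0.9]
grip_width: 0.05
gripper_force: 0.0
```

Run:
```python
from h import *
a,d,i=grab("top");P=full(i,d);b,e,j=grab("scene");S=full(j,e)
for n,im,Q in(("top",a,P),("scene",b,S)):
    H=cv2.cvtColor(im,cv2.COLOR_BGR2HSV).astype(int)
    m=(H[...,0]>4)&(H[...,0]<19)&(H[...,1]>150)&(Q[...,0]>.415)&(Q[...,0]<.62)&(Q[...,1]>-.25)&(Q[...,1]<-.13)&(Q[...,2]>.005)&(Q[...,2]<.07)
    x=Q[m];print(n,len(x),x.min(0).round(3),x.max(0).round(3))
    k=x[x[:,2]>.038]
    if len(k)>10: print("rim",k.min(0).round(3),k.max(0).round(3),np.linalg.lstsq(np.c_[k[:,:2],np.ones(len(k))],k[:,2],rcond=None)[0].round(3))
H=cv2.cvtColor(b,cv2.COLOR_BGR2HSV).astype(int)
m=((H[...,0]<6)|(H[...,0]>174))&(H[...,1]>120)&(S[...,2]>.11)&(S[...,2]<.15)&(abs(S[...,0]-.555)<.05)&(abs(S[...,1]-.03)<.03);print("bat",S[m].round(3))
```

```text
top 56 [ 0.507 -0.208  0.007] [ 0.537 -0.163  0.053]
rim [ 0.507 -0.208  0.041] [ 0.537 -0.163  0.053] [ 0.079 -0.063 -0.008]
scene 508 [ 0.428 -0.21   0.006] [ 0.56  -0.151  0.051]
rim [ 0.442 -0.21   0.038] [ 0.56  -0.154  0.051] [ 0.021 -0.035  0.026]
bat []
```

Request:
{"op": "arm_command", "data": {
  "turn": [
    [0, 0, 0],
    [0, 0, 0],
    [0, 0, 0],
    [0, 0, 0],
    [0, 0, 0],
    [0, 0, 0],
    [0, 0, 0],
    [0, 0, 0],
    [0, 0, 0],
    [0, 0, 0]
  ],
  "xyz": [
    [-0.1, -0.3, 0],
    [-0.2, -0.6, 0],
    [-0.25, -0.7, 0],
    [-0.25, -0.7, 0],
    [-0.25, -0.7, 0],
    [-0.2, -0.6, 0],
    [-0.2, -0.4, 0],
    [-0.1, -0.27, 0],
    [0, 0, 0],
    [0, 0, 0]
  ],
  "claw": [40, 30, 20, 10, 0, 0, 0, 0, 0, 0],
  "squeeze": 30
}}

```text
time_s: 22.95
position: [0.5104, 0.0319, 0.2186]
tool_rot: [[0.992, -0.127, -0.0], [-0.127, -0.992, -0.0], [-0.0, 0.0, -1.0]]
ft_force: [-0.3, -0.8, 0.4]
grip_width: -0.0005
gripper_force: 0.0
```

Run:
```python
from h import *
a,d,i=grab("wrist");P=full(i,d);s=env.observe();H=cv2.cvtColor(a,cv2.COLOR_BGR2HSV).astype(int)
m=((H[...,0]<6)|(H[...,0]>174))&(H[...,1]>120)&(P[...,2]>.11)&(P[...,2]<.16)&(abs(P[...,0]-.555)<.05)&(abs(P[...,1]-.03)<.03)
x=P[m];print(s['position'].round(4),len(x),np.median(x,0),x.min(0),x.max(0)); print("in tool",(np.median(x,0)-s['position'])@s['tool_rot'])
cv2.imwrite("pics/w5.png",a)
```

```text
[0.5106 0.0315 0.2186] 212 [0.54087052 0.0282565  0.1300896 ] [0.53471686 0.02250762 0.12525724] [0.54581458 0.03411206 0.13312941]
in tool [ 0.03050194 -0.0007044   0.08854511]
```

View pics/w5.png

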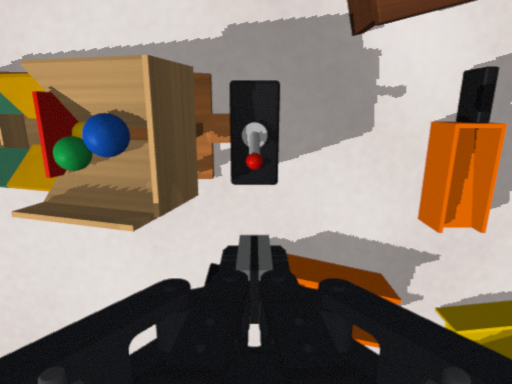

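The wrist picture shows the marbles in the hopper at (73,153), (105,135) and (80,130). The gate is shut, the bat ball is at (254,161) straight ahead, and the empty scoop is upright at (465,170).

Request:
{"op": "arm_command", "data": {
  "turn": [
    [0, 0, 0],
    [0, 0, 0],
    [0, 0, 0],
    [0, 0, 0],
    [0, 0, 0],
    [0, 0, 0],
    [0, 0, 0],
    [0, 0, 0],
    [0, 0, 0],
    [0, 0, 0],
    [0, 0, 0],
    [0, 0, 0]
  ],
  "xyz": [
    [0, 0, 0.5],
    [0, 0, 0.7],
    [0, 0, 0.6],
    [0, 0, 0.2],
    [0, 0, 0],
    [0.12, 0, 0],
    [0.16, 0, 0],
    [0.16, 0, 0],
    [0.16, 0, 0],
    [0.16, 0, 0],
    [0.08, 0, 0],
    [0, 0, 0]
  ],
  "claw": [0, 0, 0, 0, 0, 0, 0, 0, 0, 0, 0, 0]
}}

```text
time_s: 24.2
position: [0.5525, 0.0267, 0.1187]
tool_rot: [[0.992, -0.127, 0.0], [-0.127, -0.992, -0.0], [0.0, -0.0, -1.0]]
ft_force: [-0.3, -0.2, 0.3]
grip_width: -0.0003
gripper_force: 0.0
```

Request:
{"op": "arm_command", "data": {
  "turn": [
    [0, 0, 0],
    [0, 0, 0],
    [0, 0, 0],
    [0, 0, 0],
    [0, 0, 0],
    [0, 0, 0],
    [0, 0, 0],
    [0, 0, 0],
    [0, 0, 0],
    [0, 0, 0]
  ],
  "xyz": [
    [-0.3, 0, 0],
    [-0.3, 0, -0.2],
    [-0.3, 0, -0.5],
    [0, 0, -0.8],
    [0, 0, -0.8],
    [0, 0, -0.3],
    [0, 0, 0],
    [0, 0, 0],
    [0, 0, 0],
    [0, 0, 0]
  ],
  "claw": [0, 0, 0, 0, 0, 0, 0, 0, 0, 0]
}}

```text
time_s: 25.2
position: [0.507, 0.0325, 0.2476]
tool_rot: [[0.992, -0.127, -0.002], [-0.127, -0.992, 0.0], [-0.002, -0.0, -1.0]]
ft_force: [-0.3, 0.3, -0.0]
grip_width: -0.0002
gripper_force: 0.0
```

```bash
python3 so.py t9 top; python3 so.py s9 scene
python3 - <<'E'
from h import *
a,d,i=grab("wrist"); t=np.load("t9.npz")['a'][155:215,135:255]
b=np.load("s9.npz")['a'][130:210,280:400]
cv2.imwrite("pics/end.png",np.vstack([cv2.resize(t,(450,225),interpolation=cv2.INTER_CUBIC),cv2.resize(b,(450,300),interpolation=cv2.INTER_CUBIC)]))
f=np.load("s9.npz")
E
```

```text
t 25.25 tcp sorter mm [-47.6 -99.8 247.9]
t 25.3 tcp sorter mm [-47.5 -99.9 248.1]
y 7 [44.  91.7 93.1] [-19.3  77.9  78.1] [ 47.4  98.9 101.5]
```

View pics/end.png

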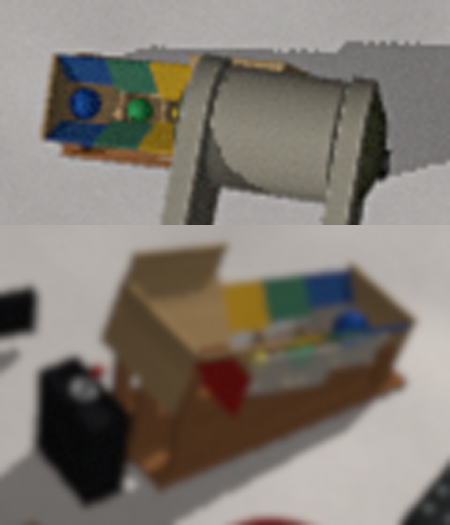

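The picture shows the gate dropped and the marbles under their steps: blue (85,103), green (138,110) and yellow (176,112). I'll check their heights before handing in.

Run:
```python
from h import *
x0=np.array([.567,.1255,0]);t=np.radians(-7.3);R=np.array([[np.cos(t),-np.sin(t),0],[np.sin(t),np.cos(t),0],[0,0,1]])
f=np.load("t9.npz");a=f['a'];S=(f['P']-x0)@R*1000;H=cv2.cvtColor(a,cv2.COLOR_BGR2HSV).astype(int)
for n,u,v,lo,hi in(("b",158,182,95,130),("g",172,184,40,85),("y",182,185,22,36)):
    w=np.s_[v-4:v+5,u-4:u+5];m=(H[w][...,0]>=lo)&(H[w][...,0]<=hi)&(H[w][...,1]>110)&(abs(S[w][...,0])<13);x=S[w][m]
    print(n,len(x),np.median(x,0).round(1),"top z",x[:,2].max().round(1) if len(x) else "")
a,d,i=grab("wrist");P=full(i,d);H=cv2.cvtColor(a,cv2.COLOR_BGR2HSV).astype(int)
m=((H[...,0]<6)|(H[...,0]>174))&(H[...,1]>120)&(P[...,2]>.11)&(P[...,2]<.16)&(abs(P[...,0]-.555)<.05)&(abs(P[...,1]-.03)<.03)
print("bat sorter",((np.median(P[m],0)-x0)@R*1000).round(1))
```

```text
b 44 [  0.5 177.8  51. ] top z 60.6
g 37 [  0.4 122.8  43.8] top z 55.4
y 5 [ 3.9 90.4 45.8] top z 53.6
bat sorter [ 17.3 -99.9 130.2]
```

Request:
{"op": "arm_command", "data": {
  "turn": [
    [0, 0, 0],
    [0, 0, 0],
    [0, 0, 0],
    [0, 0, 0],
    [0, 0, 0],
    [0, 0, 0],
    [0, 0, 0],
    [0, 0, 0]
  ],
  "xyz": [
    [0, 0.4, 0],
    [0, 0.8, 0],
    [0, 0.8, 0],
    [0, 0.8, 0],
    [0, 0.8, 0],
    [0, 0.4, 0],
    [0, 0, 0],
    [0, 0, 0]
  ],
  "claw": [0, 0, 0, 0, 0, 0, 0, 0]
}}

```text
time_s: 26.2
position: [0.4819, -0.1656, 0.2487]
tool_rot: [[0.992, -0.128, -0.0], [-0.128, -0.992, 0.001], [-0.0, -0.001, -1.0]]
ft_force: [0.1, 0.6, 0.6]
grip_width: -0.0001
gripper_force: 0.0
```

Run:
```python
from h import *
x0=np.array([.567,.1255,0]);t=np.radians(-7.3);R=np.array([[np.cos(t),-np.sin(t),0],[np.sin(t),np.cos(t),0],[0,0,1]])
a,d,i=grab("top");S=(full(i,d)-x0)@R*1000;H=cv2.cvtColor(a,cv2.COLOR_BGR2HSV).astype(int)
for n,y0,y1,lo,hi in(("b",145,200,95,130),("g",95,145,40,85),("y",50,100,20,36)):
    m=(H[...,0]>=lo)&(H[...,0]<=hi)&(H[...,1]>140)&(abs(S[...,0])<14)&(S[...,1]>y0)&(S[...,1]<y1)&(S[...,2]>15)&(S[...,2]<75);x=S[m]
    print(n,len(x),np.median(x,0).round(1),x.min(0).round(1),x.max(0).round(1))
```

```text
b 48 [  0.3 178.2  50. ] [-13.9 168.   35.1] [ 13.8 191.   57.7]
g 29 [  0.3 123.9  45.6] [-10.8 112.9  33.6] [ 11.7 133.2  51.2]
y 36 [ 0.3 81.  52.5] [-13.7  70.8  36.6] [13.3 95.4 74.8]
```

Blue is at y ≈ 178, green at 123 and yellow at about 81, all within their pockets, and the bat is on. I'll hand in now.

```bash
python3 -c "
from rig import env
print(env.close_job())"
```

```text
the job is handed in; nothing more can be done
None
```

I handed the job in at about 26 s: all three marbles lie in their own pockets, the toggle has snapped to on with the gate dropped, and the empty scoop stands upright on the table; the judge returned no verdict.

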